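# Load a pressed pan into the weld fixture and latch its tray

### The arm

A 7-joint arm with a two-finger parallel gripper is mounted at the origin on the work surface. World frame = base frame: x ahead of the robot, y to its left, z up, the work surface at z = 0. Lengths are in m, angles in degrees, forces in N, time in s.
With the tool pointing down it reaches from about 0.4 to 0.9 m from the base axis. Payload 5.5 kg.
Tool frame: the origin (TCP) lies on the mounting face of the last link; the fingertips stand 178 mm ahead of it and the grasp point (between the pads) lies 159 mm ahead of it (finger_overhang is the distance from the TCP to the fingertips, in m); x points along the fingers, y is the direction in which the jaws open and shut, and the axes are right-handed (so a half turn about x gives the same grasp; the last joint's range is limited). The gripper opens to 92 mm and grips with 3 to 60 N. Pads are 19 mm wide; open, the fingers measure 130 mm over their backs; the gripper's body (75 mm by 190 mm) begins 47 mm behind the grasp point.
Start: joints at [89.164, 28.699, -24.465, 88.831, 12.651, 65.22, -12.049], TCP at [0.178, -0.625, 0.405] pointing down, gripper open.
Joint ranges: [-164.97, 164.97], [-17.58, 116.51], [-87.97, 89.64], [11.32, 138.91], [-80.73, 260.73], [10.89, 115.49], [-147.41, 147.41]. Speed limits (degrees/s): [147.25, 147.25, 180, 180, 180, 180, 180].

### API

Orientations are given as [roll, pitch, yaw] about the fixed x, y, z axes, in that order (R = Rz(yaw) Ry(pitch) Rx(roll)).
In Python, from rig import * gives the robot as it stands. The module is installed in compiled form; this text tells all that it offers.
- The arm moves only by the shell command python3 -m inch 'ROWS' [FORCE]. ROWS is text: rows parted by semicolons, each of 7 numbers parted by spaces: the shift along the tool's x, y, z in cm, then the turn, a rotation vector about the tool's x, y, z in degrees, then the opening in per cent of the stroke, from 0 (shut) to 100 (fully open). A call has 1 to 12 rows; each row is the pose to reach, as a shift and turn from the pose measured when the call began, along the tool's axes at that moment; what a row does not reach only later rows make up. A row lasts 1/10 s, in which the tool goes at most 50 mm and 8.59 degrees, less where a joint would pass 70% of its speed; a pose out of reach is approached as far as the arm can. A call with a gripper value outside its range is refused whole. The fingers move at their own pace and stop on an object; FORCE is the grip in N (left out, the last holds). Time passes only in rows, so rows that repeat a pose let the fingers close. It gives the time, the measured TCP pose, the force and the opening at its end, in the units of the state.
- observe(): the state, without advancing time (a new reading comes with each control period).
- camera(name): name is "scene" or "side" or "wrist"; returns the picture (384x512x3 uint8, red, green, blue); there is no depth.
- calibration(name): a dict with "fx", "fy", "cx", "cy" (pixels), "k1" (the pictures are not rectified: a ray, as slopes to the right and down, at radius r is drawn at 1 + k1 r^2 times it, then the intrinsics apply), "rvec" (rotation vector, rad) and "tvec" (3), from world to camera coordinates, as OpenCV has them; the wrist camera has in their place "hand_eye" (4x4, takes a point from camera to tool coordinates, whose origin is the TCP and whose axes are the tool frame's). Camera axes: x right, y down, z forward; pixel columns grow to the right and rows downward; lengths in m; the calibration is good to about 2 mm. A picture is of the moment at which its call begins: read the wrist's pose just before it. calibration takes no time and is no camera call.
- sign_off(): hands the job in, once; it reports no verdict.
The state is a dict: "time_s": time; "joints": joint angles; "qd": joint speeds; "tau": joint torques, N m; "ee_pos": TCP position; "tcp_rot": TCP orientation; "wrist_force": force on the tool from outside, world axes, zero at the start; "ft_torque": the same for the moment, N m; "gripper_width": finger opening in m.
Only numpy, scipy, OpenCV 4.12 (cv2) and the standard library are available. Lean on these libraries where they do the work, as an engineer would, in place of code of your own. Each camera call takes 0.05 s, during which the arm holds its last target. There are 200 camera calls.

### The job

Set the small rectangular steel pan with the cross bridge down into the nest of the yellow loading tray of the spot-weld fixture, so that it sits flat on the tray floor. Then push the tray in by its front plate until its push-push latch has caught, let go and make sure that it stays in; if it springs back out, press it again, further. Press gently: never more than 25 N on the tray, and leave the other things on the bench where they are.

Things in the scene. Friction and masses are not known exactly. Their poses are not given: they have to be found in the camera images.
- pan: Dark steel rectangular pan, 0.25-0.5 kg, 90 x 100 x 22 mm (x, y, z), 3 mm walls, open top. Origin: centre of its underside, z up. A bright steel bridge bar crosses its middle along y: 94 mm long, 16 mm wide (x), 30 to 50 mm above the underside, free below but for 6 mm posts at its ends: grip the bar's middle, fingers closing along x. Either way round fits. The round cover is another part.
- tray_nest (a point): Centre of the floor of the nest in the yellow tray, 20 mm above the table; it moves with the tray. x points the way the tray is pushed in, z up. The nest is 95 mm (x) by 105 mm (y) inside, walls 14 mm high; the pan (its 90 mm along x) has 2.5 mm on each side.
- tray_face (a point): Centre of the red push pad on the outer side of the tray's upright front plate, 42 mm above the table, 64 mm in front (-x) of tray_nest; it moves with the tray. The plate is 130 mm wide (y), from 16 to 62 mm above the table; its outer face looks along -x; push along +x.
- tray (a joint): How far out the tray is, m; 0.100 fully out (start). A spring pushes it out: 3 N when out, 5 N when in. Latched it rests anywhere from 0.012 to 0.034: the catch is set differently each time, unseen. To latch, push 4 mm past that rest and let back; 5.6 mm past it a rubber stop (5 N/mm) is felt: 12-18 N in all is deep enough. Too shallow: it springs out. A second full press unlatches it.
- fixture: Spot-weld loading fixture, fixed: grey base 250 x 150 mm, two guide rails 24 mm high, at the rear a blue block 60 mm high (75 to 110 mm along x) with a blue column and weld arm (190 mm high, reaching forward to 35 mm along x, copper tip 118 mm above the table). Origin: on the table, on the middle line, 140 mm behind the base's front end. x points to the rear.
Things that resemble listed ones, but are neither listed nor needed, are in the scene too. What is shaped like the pan but orange, pink or turquoise is not meant.

How it is judged:
By the outcome, as a careful person would: the job done as asked, in the order asked, and still so for the second after the job is handed in, with the robot touching nothing.
It also fails if it takes over 61 s, if anything falls off the work surface, if the arm or the gripper's body presses on something with over 40 N, if the wrist force passes 120 N, or if a joint passes its speed limit or range.

## Working session

There is one attempt and no reset: what is moved stays moved. The work goes in short steps, Python scripts to look and compute and a shell command to move; the robot and the scene stay as the last step left them, time stands still between calls to the robot, and variables do not carry over. Pictures are saved under pics/ and viewed, about 8 in all and at most 12, crops included, and the job is handed in when it is done.

```bash
mkdir -p pics; cat > h.py <<'E'
from rig import *
import numpy as np, cv2
from scipy.spatial.transform import Rotation as R
def save(n,im,f): cv2.imwrite(f'pics/{f}.png',im[:,:,::-1])
def tcp(s=None):
    s=s or observe(); r=np.array(s["tcp_rot"],float)
    T=np.eye(4); T[:3,:3]=R.from_euler('xyz',r,degrees=True).as_matrix() if r.shape==(3,) else r; T[:3,3]=s["ee_pos"]; return T
def cam_pose(n,T=None):
    c=calibration(n)
    if 'hand_eye' in c: return c,(T if T is not None else tcp())@np.array(c['hand_eye'])
    M=np.eye(4); M[:3,:3]=cv2.Rodrigues(np.array(c['rvec'],float))[0]; M[:3,3]=np.ravel(c['tvec']); return c,np.linalg.inv(M)
def ray(n,px,T=None):
    c,M=cam_pose(n,T); K=np.array([[c['fx'],0,c['cx']],[0,c['fy'],c['cy']],[0,0,1.]])
    u=cv2.undistortPoints(np.array(px,float).reshape(-1,1,2),K,np.array([c['k1'],0,0,0,0.]))[:,0]
    d=np.c_[u,np.ones(len(u))]@M[:3,:3].T; return M[:3,3],d
def onplane(n,px,z,T=None):
    o,d=ray(n,px,T); return o+d*((z-o[2])/d[:,2])[:,None]
def proj(n,P,T=None):
    c,M=cam_pose(n,T); W=np.linalg.inv(M); K=np.array([[c['fx'],0,c['cx']],[0,c['fy'],c['cy']],[0,0,1.]])
    return cv2.projectPoints(np.array(P,float).reshape(-1,3),cv2.Rodrigues(W[:3,:3])[0],W[:3,3],K,np.array([c['k1'],0,0,0,0.]))[0][:,0]
E
python3 - <<'E'
from h import *
s=observe(); print({k:s[k] for k in ('time_s','tcp_rot','ee_pos','wrist_force','gripper_width')})
a=camera('scene');b=camera('side');w=camera('wrist')
for n,i in (('scene',a),('side',b),('wrist',w)):
    save(0,i,n+'0'); np.save(f'pics/{n}0.npy',i); print(n,cam_pose(n)[1].round(3).tolist(), calibration(n)['k1'],calibration(n)['fx'])
cv2.imwrite('pics/all0.png',cv2.resize(np.vstack([a,b])[:,:,::-1],(800,1200))[:600])
E
```

```text
{'time_s': 0.0, 'tcp_rot': array([-91.85254099,  89.89059176, 104.06319104]), 'ee_pos': array([ 0.17807523, -0.62477409,  0.40366   ]), 'wrist_force': array([-0.1686628 ,  0.04350844,  0.03778816]), 'gripper_width': 0.09168209908232665}
scene [[-0.335, 0.718, -0.61, 1.181], [0.942, 0.25, -0.223, 0.208], [-0.008, -0.649, -0.76, 0.93], [0.0, 0.0, 0.0, 1.0]] 0.05619857082891787 440.9223551486758
side [[-0.943, -0.246, 0.226, 0.285], [-0.334, 0.677, -0.656, 0.556], [0.008, -0.694, -0.72, 0.734], [0.0, 0.0, 0.0, 1.0]] -0.10522737825666838 403.66310949348605
wrist [[0.275, -0.921, -0.278, 0.254], [-0.962, -0.263, -0.078, -0.604], [-0.001, 0.289, -0.957, 0.386], [0.0, 0.0, 0.0, 1.0]] 0.02934022474785105 319.32410236688065
```

View pics/scene0.png

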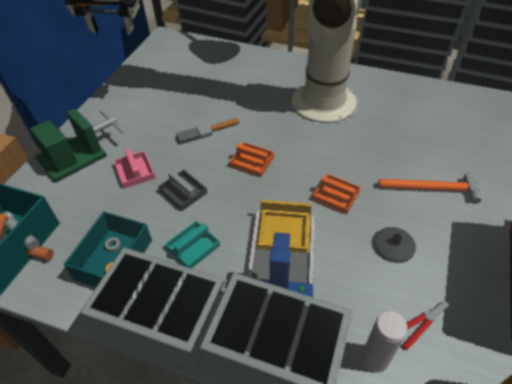

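View pics/side0.png

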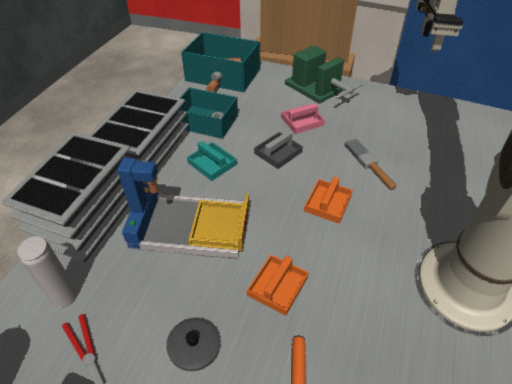

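The scene view shows the dark pan with a bar at (182,189), which is (278,150) in the side view. Things that could be taken for it in the scene view: orange pans (251,158) and (336,193), pink (134,167), turquoise (192,243) and the round dark cover (394,244). I choose the dark rectangular one. The yellow tray is at (286,225).

```bash
python3 - <<'E'
from h import *
S=np.load('pics/scene0.npy');D=np.load('pics/side0.npy')
for n,I,c in (('scene',S,(182,189)),('side',D,(278,150))):
    hsv=cv2.cvtColor(I,cv2.COLOR_RGB2HSV)
    m=((hsv[...,2]<95)).astype(np.uint8); lab=cv2.connectedComponentsWithStats(m)
    roi=np.zeros_like(m); roi[c[1]-25:c[1]+25,c[0]-32:c[0]+32]=1; m&=roi
    p=cv2.findNonZero(m); r=cv2.minAreaRect(p); print(n,'pan rect',r,onplane(n,[r[0]],.015).round(3), )
    b=onplane(n,cv2.boxPoints(r),.015); print(b.round(3).tolist(), np.linalg.norm(np.roll(b,1,0)-b,axis=1).round(3))
    y=cv2.inRange(hsv,(20,120,90),(35,255,255)); p=cv2.findNonZero(y); r=cv2.minAreaRect(p); b=onplane(n,cv2.boxPoints(r),.034)
    print('tray',r,b.round(3).tolist(),b.mean(0).round(3),np.linalg.norm(np.roll(b,1,0)-b,axis=1).round(3))
a=cv2.resize(D[115:185,235:325],None,fx=5,fy=5,interpolation=2); b=cv2.resize(D[150:265,110:260],None,fx=3,fy=3,interpolation=2)
C=np.zeros((350,900,3),np.uint8);C[:350,:450]=a;C[:345,450:900]=b
save(0,cv2.resize(C,(800,311)),'crop1')
E
```

```text
scene pan rect ((181.52490234375, 190.0226287841797), (40.225826263427734, 36.055259704589844), 42.273685455322266) [[ 0.516 -0.266  0.015]]
[[0.54, -0.336, 0.015], [0.427, -0.319, 0.015], [0.493, -0.196, 0.015], [0.597, -0.218, 0.015]] [0.131 0.114 0.139 0.107]
tray ((207.10606384277344, 232.79055786132812), (55.06475067138672, 210.2583770751953), 84.65292358398438) [[0.674, -0.414, 0.034], [0.436, 0.072, 0.034], [0.597, 0.129, 0.034], [0.807, -0.314, 0.034]] [ 0.629 -0.132  0.034] [0.167 0.54  0.17  0.49 ]
side pan rect ((277.74053955078125, 149.64324951171875), (31.1731014251709, 42.348365783691406), 53.97262954711914) [[ 0.512 -0.261  0.015]]
[[0.58, -0.237, 0.015], [0.524, -0.377, 0.015], [0.444, -0.285, 0.015], [0.501, -0.16, 0.015]] [0.11  0.151 0.122 0.138]
tray ((195.26785278320312, 219.63568115234375), (103.41504669189453, 56.37349319458008), 2.806370258331299) [[0.684, 0.159, 0.034], [0.765, 0.01, 0.034], [0.523, -0.06, 0.034], [0.471, 0.095, 0.034]] [0.611 0.051 0.034] [0.222 0.17  0.251 0.163]
```

View pics/crop1.png

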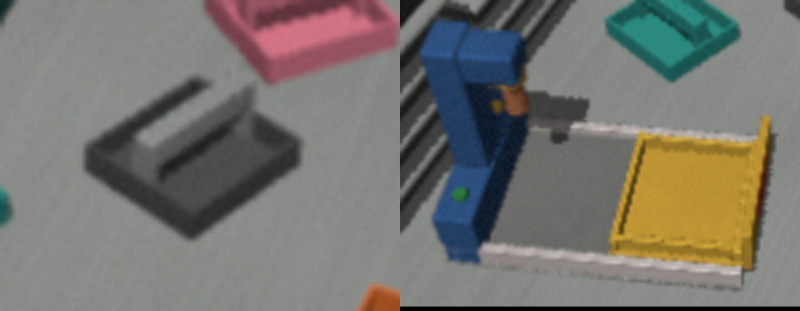

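The crop confirms the choice: a dark rectangular pan with a bright bar from crop (140,140) to (250,90). The yellow tray is fully out, its plate facing right (red pad just visible) and the blue weld arm behind it.

```bash
python3 - <<'E'
from h import *
P=onplane('side',[[235+x/4.444,115+y/4.444] for x,y in((145,145),(248,92))],.05);print('bar',P.round(3).tolist(),P.mean(0), np.degrees(np.arctan2(*(P[1]-P[0])[1::-1])),np.linalg.norm(P[1]-P[0]))
q=lambda x,y:[110+(x-400)/2.667,150+y/2.667]
P=onplane('side',[q(480,246),q(740,268)],.024);print('rail',P.round(3).tolist(),np.degrees(np.arctan2(*(P[0]-P[1])[1::-1])))
P=onplane('side',[q(642,140),q(612,240),q(742,250),q(752,145)],.034);print('nest',P.round(3).tolist(),P.mean(0))
T=tcp();print(T.round(3).tolist())
t=np.array([.513,-.263,.40]);t[:2]-=0
print('shift cm',(T[:3,:3].T@(t-T[:3,3])*100).round(1)); print(calibration('wrist')['hand_eye'])
E
```

```text
bar [[0.528, -0.22, 0.05], [0.485, -0.289, 0.05]] [ 0.50691301 -0.25444387  0.05      ] -121.92840589290066 0.08151480526641737
rail [[0.698, 0.148, 0.024], [0.49, 0.094, 0.024]] 14.367693559738774
nest [[0.618, 0.003, 0.034], [0.594, 0.111, 0.034], [0.492, 0.084, 0.034], [0.525, -0.024, 0.034]] [0.55743814 0.043533   0.034     ]
[[-0.0, 0.274, -0.962, 0.178], [0.001, -0.962, -0.274, -0.625], [-1.0, -0.002, -0.0, 0.404], [0.0, 0.0, 0.0, 1.0]]
shift cm [  0.4 -25.6 -42.1]
[[-1.70692764e-04 -2.88636043e-01  9.57438878e-01  1.80963046e-02]
 [ 9.99999938e-01  2.45598583e-04  2.52320395e-04  1.01260896e-03]
 [-3.07974392e-04  9.57438862e-01  2.88635983e-01 -7.82737077e-02]
 [ 0.00000000e+00  0.00000000e+00  0.00000000e+00  1.00000000e+00]]
```

```bash
python3 -m inch '0 -3 -4 0 0 0 43;1 -6 -8 -4 0 0 43;1 -8 -12 -8 0 0 43;2 -11 -16.5 -12 0 0 43;3 -13.5 -21 -17 0 0 43;4 -16 -25 -22 0 0 43;5 -18.5 -29 -27 0 0 43;6 -21 -33 -32 0 0 43;7 -24 -37.5 -37 0 0 43;7.4 -26.4 -41.7 -42 0 0 43;7.4 -26.4 -41.7 -42 0 0 43;7.4 -26.4 -41.7 -42 0 0 43'
python3 - <<'E'
from h import *
T=tcp(); w=camera('wrist'); np.save('pics/w1.npy',w); np.save('pics/w1T.npy',T); save(0,w,'w1'); print(T.round(3).tolist())
E
```

```text
time_s: 1.35
ee_pos: [0.5078, -0.2543, 0.33]
tcp_rot: [-139.5, 89.8, 98.6]
wrist_force: [-0.1, 0.1, -0.2]
gripper_width: 0.0398
[[-0.0, 0.85, -0.528, 0.508], [0.003, -0.528, -0.85, -0.254], [-1.0, -0.002, -0.002, 0.33], [0.0, 0.0, 0.0, 1.0]]
```

View pics/w1.png

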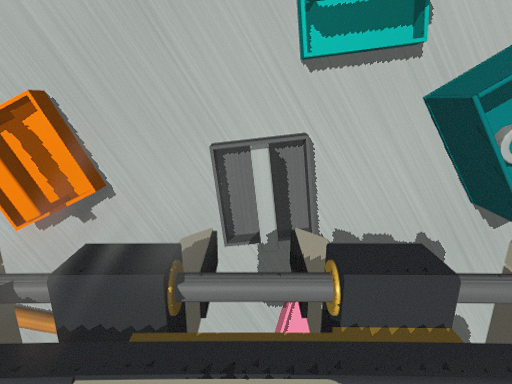

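The wrist view shows the dark pan at (264,190), with the bright bar running from (260,146) to about (267,240). Its near end is hidden by the gripper.

```bash
python3 - <<'E'
from h import *
w=np.load('pics/w1.npy');T=np.load('pics/w1T.npy')
g=cv2.cvtColor(w,cv2.COLOR_RGB2GRAY)
rows=[]
for v in range(152,230,6):
    r=g[v,235:295].astype(int); 
    i=np.where(r>150)[0]
    if len(i): rows.append((235+i[0],235+i[-1],v))
print(rows, g[190,205:325:4].tolist(), g[130:160:2,261].tolist())
a=np.array(rows,float); c=np.c_[(a[:,0]+a[:,1]+1)/2,a[:,2]]
P=onplane('wrist',c,.05,T); vx=cv2.fitLine(P[:,:2].astype(np.float32),2,0,.01,.01).ravel(); print('line',vx)
e=onplane('wrist',[[260,147]],.05,T)[0]; print('end',e.round(4))
d=vx[:2]*np.sign((T[:3,2]@np.r_[vx[:2],0])); print('dir',d,np.degrees(np.arctan2(d[1],d[0])))
L=onplane('wrist',np.c_[a[:,0],a[:,2]],.05,T);Rr=onplane('wrist',np.c_[a[:,1]+1,a[:,2]],.05,T);print('w',np.linalg.norm(L-Rr,axis=1).round(4))
q=vx[2:]+d*np.dot(e[:2]-vx[2:],d)
for s in(1,-1): print('centre',q+s*.047*d)
rim=onplane('wrist',[[211,145],[309,134],[317,237],[227,245]],.022,T); print('rim',rim.round(4).tolist(),rim.mean(0))
E
```

```text
[(np.int64(251), np.int64(267), 152), (np.int64(251), np.int64(268), 158), (np.int64(252), np.int64(268), 164), (np.int64(253), np.int64(269), 170), (np.int64(254), np.int64(269), 176), (np.int64(254), np.int64(270), 182), (np.int64(255), np.int64(271), 188), (np.int64(256), np.int64(271), 194), (np.int64(256), np.int64(272), 200), (np.int64(257), np.int64(272), 206), (np.int64(258), np.int64(273), 212), (np.int64(258), np.int64(274), 218), (np.int64(259), np.int64(274), 224)] [167, 172, 170, 106, 66, 67, 107, 105, 102, 104, 103, 103, 98, 171, 175, 175, 175, 57, 60, 54, 53, 101, 99, 102, 100, 101, 92, 91, 123, 172] [178, 173, 174, 179, 81, 81, 100, 110, 112, 123, 180, 180, 177, 177, 179]
line [ 0.42989796  0.90287745  0.516936   -0.25635684]
end [ 0.533  -0.2247  0.05  ]
dir [-0.42989796 -0.90287745] -115.46108555058667
w [0.014  0.0149 0.0142 0.0143 0.0135 0.0144 0.0145 0.0137 0.0147 0.0139
 0.014  0.0149 0.0141]
centre [ 0.51199427 -0.26673552]
centre [ 0.55240468 -0.18186504]
rim [[0.4944, -0.2036, 0.022], [0.5747, -0.2418, 0.022], [0.5326, -0.334, 0.022], [0.4523, -0.2945, 0.022]] [ 0.5134919  -0.26847452  0.022     ]
```

```bash
python3 -m inch '4 0.6 0.5 -3 0 0 43;8 1.1 0.9 -6.3 0 0 43;11 1.1 0.9 -6.3 0 0 43;12.9 1.1 0.9 -6.3 0 0 43;12.9 1.1 0.9 -6.3 0 0 43;12.9 1.1 0.9 -6.3 0 0 5;12.9 1.1 0.9 -6.3 0 0 5;12.9 1.1 0.9 -6.3 0 0 5;12.9 1.1 0.9 -6.3 0 0 5;12.9 1.1 0.9 -6.3 0 0 5' 40
python3 - <<'E'
from h import *
s=observe();print(s['gripper_width'],tcp().round(3).tolist())
E
```

```text
time_s: 2.4
ee_pos: [0.5112, -0.2699, 0.2023]
tcp_rot: [-64.1, 90.0, -179.8]
wrist_force: [-3.3, 0.2, 6.7]
gripper_width: 0.0162
0.01616211503872204 [[-0.001, 0.901, -0.434, 0.511], [-0.0, -0.434, -0.901, -0.27], [-1.0, -0.001, 0.0, 0.202], [0.0, 0.0, 0.0, 1.0]]
```

```bash
python3 -m inch '-3 0 0 0 0 0 5;-7 0 0 0 0 0 5;-11 0 -2 -4 0 0 5;-14 -0.2 -5 -10 0 0 5;-16 -0.5 -9 -17 0 0 5;-16 -0.8 -13 -24 0 0 5;-16 -1 -17 -31 0 0 5;-16 -1.2 -19 -37 0 0 5;-16 -1.2 -20.2 -40 0 0 5;-16 -1.2 -20.2 -40 0 0 5;-16 -1.2 -20.2 -40 0 0 5'
python3 - <<'E'
from h import *
T=tcp(); w=camera('wrist'); np.save('pics/w2.npy',w); np.save('pics/w2T.npy',T); save(0,w,'w2'); print(T.round(3).tolist(),observe()['wrist_force'])
E
```

```text
time_s: 3.5
ee_pos: [0.5879, -0.0843, 0.3616]
tcp_rot: [-76.8, 89.9, -152.7]
wrist_force: [-0.5, -0.4, -4.0]
gripper_width: 0.0158
[[-0.002, 0.97, 0.243, 0.588], [-0.001, 0.243, -0.97, -0.084], [-1.0, -0.002, 0.001, 0.362], [0.0, 0.0, 0.0, 1.0]] [-0.52004574 -0.25814781 -4.26945374]
```

View pics/w2.png

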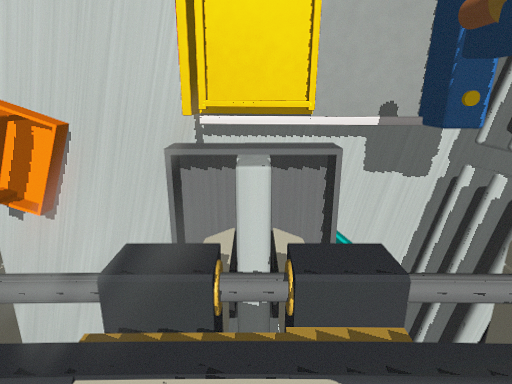

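The wrist view shows the pan held straight, rim corners at (166,147) and (341,147). The yellow tray is above it at (255,55), cut off at the top, and the blue block is at right. I back off 6 cm to see the whole tray.

```bash
python3 -m inch '-1 0 3 0 0 0 5;-2 0 6 0 0 0 5;-2 0 6 0 0 0 5;-2 0 6 0 0 0 5'
python3 - <<'E'
from h import *
T=tcp(); w=camera('wrist'); np.save('pics/w3.npy',w); np.save('pics/w3T.npy',T); save(0,cv2.resize(w[0:200,130:400],None,fx=2.9,fy=2.9,interpolation=2),'w3'); print(T.round(3).tolist(),observe()['wrist_force'])
E
```

```text
time_s: 3.95
ee_pos: [0.6019, -0.1464, 0.3814]
tcp_rot: [-63.2, 89.8, -139.5]
wrist_force: [-0.3, 0.4, -5.1]
gripper_width: 0.0154
[[-0.003, 0.972, 0.236, 0.602], [-0.002, 0.236, -0.972, -0.146], [-1.0, -0.003, 0.002, 0.381], [0.0, 0.0, 0.0, 1.0]] [-0.76179509  0.44969932 -4.5406225 ]
```

View pics/w3.png

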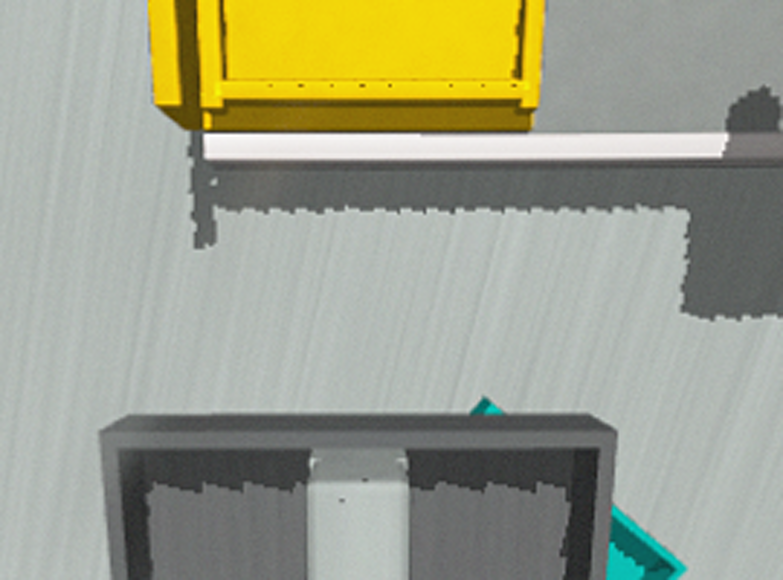

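The wrist camera sees along −z, so I moved the wrong way and the tray is cut off more. Going the other way, and higher.

```bash
python3 -m inch '-2 0 -4 0 0 0 5;-4 0 -8 0 0 0 5;-6 0 -11 0 0 0 5;-6 0 -11 0 0 0 5;-6 0 -11 0 0 0 5'
python3 - <<'E'
from h import *
T=tcp(); w=camera('wrist'); np.save('pics/w4.npy',w); np.save('pics/w4T.npy',T); save(0,cv2.resize(w[0:200,130:400],None,fx=2.9,fy=2.9,interpolation=2),'w4'); print(T.round(3).tolist(),observe()['wrist_force'])
E
```

```text
time_s: 4.5
ee_pos: [0.5752, -0.0362, 0.4418]
tcp_rot: [-50.2, 89.8, -126.2]
wrist_force: [-0.7, -1.4, -5.0]
gripper_width: 0.0157
[[-0.002, 0.97, 0.241, 0.575], [-0.003, 0.241, -0.97, -0.036], [-1.0, -0.003, 0.002, 0.442], [0.0, 0.0, 0.0, 1.0]] [-0.51351346 -0.81931552 -4.58704957]
```

View pics/w4.png

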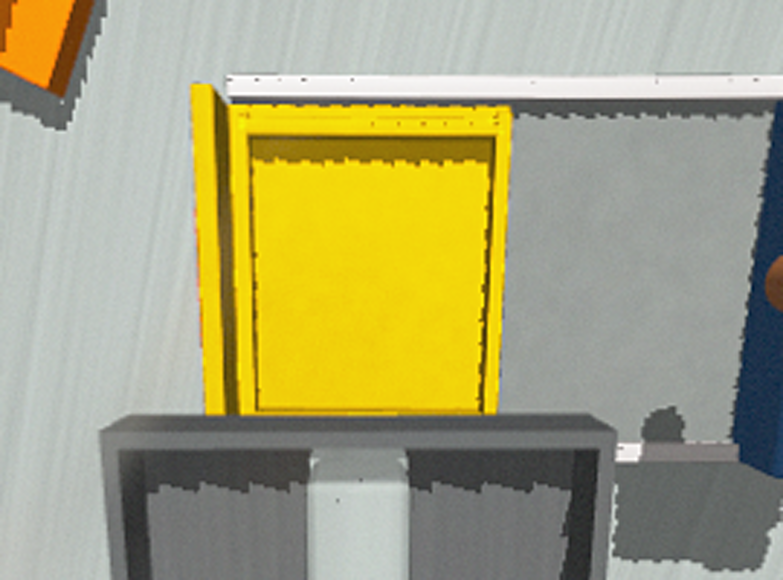

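This crop shows the whole nest: far inner wall corners at about (248,135) and (496,135), floor near edge at v≈411, front plate at left at u≈200. The held pan's rim corners are at (103,432) and (615,432).

```bash
python3 - <<'E'
from h import *
T4=np.load('pics/w4T.npy');T3=np.load('pics/w3T.npy')
q=lambda L:[[130+(x+.5)/2.9-.5,(y+.5)/2.9-.5] for x,y in L]
def show(n,L,z,T):
    P=onplane('wrist',q(L),z,T);print(n,P[:,:2].round(4).tolist());return P
a=show('w4 inner top far L,R',[(248,136),(496,136)],.034,T4); print(np.linalg.norm(a[0]-a[1]),np.degrees(np.arctan2(*(a[1]-a[0])[1::-1])))
b=show('w4 outer top far L,R',[(229,106),(512,107)],.034,T4); print(np.linalg.norm(b[0]-b[1]),np.degrees(np.arctan2(*(b[1]-b[0])[1::-1])))
c=show('w4 inner top near L,R (guess)',[(238,408),(486,408)],.034,T4)
r=show('w4 rail far edge',[(228,74),(770,76)],.024,T4);print('rail yaw',np.degrees(np.arctan2(*(r[1]-r[0])[1::-1])))
e=show('w4 right outer top edge',[(512,107),(497,412)],.034,T4);print('yaw',np.degrees(np.arctan2(*(e[0]-e[1])[1::-1]))-90)
f=show('w4 plate outer top',[(192,86),(206,412)],.062,T4);print('yaw',np.degrees(np.arctan2(*(f[0]-f[1])[1::-1]))-90)
n=show('w3 inner top near L,R',[(222,82),(524,82)],.034,T3);print(np.linalg.norm(n[0]-n[1]))
o=show('w3 outer top near L,R',[(203,106),(540,106)],.034,T3)
nr=show('w3 near rail outer',[(203,160),(720,157)],.024,T3)
print('rail width',abs(np.cross(r[1,:2]-r[0,:2],nr[0,:2]-r[0,:2]))/np.linalg.norm(r[1,:2]-r[0,:2]))
x=T4[:3,1]; 
for p in (b.mean(0),a.mean(0),n.mean(0),o.mean(0)): print(p.round(4))
print('nest inner',(a.mean(0)+n.mean(0))/2,np.linalg.norm(a.mean(0)-n.mean(0)),'outer',(b.mean(0)+o.mean(0))/2,np.linalg.norm(b.mean(0)-o.mean(0)))
# pan in tool
P=T4@np.array([.18,0,0,1]); z=P[2]
for T in(T4,T3):
    m=onplane('wrist',q([(103,432),(615,432)]),(T@np.array([.18,0,0,1]))[2],T); print('pan rim corners in tool',(np.linalg.inv(T)@np.c_[m,[1,1]].T).T.round(4).tolist())
E
```

```text
w4 inner top far L,R [[0.5019, 0.0782], [0.5943, 0.1012]]
0.0951538613086295 13.942051579888416
w4 outer top far L,R [[0.4928, 0.0866], [0.5973, 0.1122]]
0.1075815824382395 13.757293205945318
w4 inner top near L,R (guess) [[0.5192, -0.0243], [0.6198, 0.0008]]
w4 rail far edge [[0.4886, 0.0986], [0.6913, 0.1474]]
rail yaw 13.53663043572376
w4 right outer top edge [[0.5973, 0.1122], [0.6248, 0.0003]]
yaw 13.79588221087431
w4 plate outer top [[0.4836, 0.0862], [0.5101, -0.0243]]
yaw 13.52533008655557
w3 inner top near L,R [[0.5263, -0.0242], [0.6199, -0.0015]]
0.09628373932565587
w3 outer top near L,R [[0.5217, -0.0324], [0.6269, -0.0069]]
w3 near rail outer [[0.5228, -0.0473], [0.6912, -0.0059]]
rail width 0.14990352930656733
[0.545  0.0994 0.034 ]
[0.5481 0.0897 0.034 ]
[ 0.5731 -0.0129  0.034 ]
[ 0.5743 -0.0197  0.034 ]
nest inner [0.56059695 0.03841348 0.034     ] 0.1055719770783318 outer [0.55966615 0.0398593  0.034     ] 0.12261185511065709
pan rim corners in tool [[0.18, -0.0445, -0.0516, 1.0], [0.1798, 0.0449, -0.0517, 1.0]]
pan rim corners in tool [[0.1801, -0.0446, -0.0516, 1.0], [0.1798, 0.0449, -0.0517, 1.0]]<stdin>:15: DeprecationWarning: Arrays of 2-dimensional vectors are deprecated. Use arrays of 3-dimensional vectors instead. (deprecated in NumPy 2.0)
```

```bash
python3 -m inch '0 0.2 -4 0 0 0 5;2 0.42 -7.5 0 0 0 5;6 0.42 -7.51 0 0 0 5;10 0.42 -7.51 0 0 0 5;14 0.42 -7.51 0 0 0 5;17 0.42 -7.51 0 0 0 5;18 0.42 -7.51 0 0 0 5;18 0.42 -7.51 0 0 0 5;18 0.42 -7.51 0 0 0 5'
python3 - <<'E'
from h import *
s=observe();T=tcp(s);print(T.round(4).tolist(),s['wrist_force'],s['gripper_width'])
d=np.array([.5607,.0372,.2228])-T[:3,3];print('cm',(T[:3,:3].T@d*100).round(2),'yaw',np.degrees(np.arctan2(T[1,1],T[0,1])))
I=camera('side');save(0,cv2.resize(I[140:280,100:290],None,fx=4,fy=4,interpolation=2),'s5')
E
```

```text
time_s: 5.45
ee_pos: [0.5615, 0.0353, 0.2617]
tcp_rot: [-55.1, 89.8, -131.3]
wrist_force: [0.1, 0.3, -4.5]
gripper_width: 0.0158
[[-0.0023, 0.9712, 0.2381, 0.5615], [-0.0026, 0.238, -0.9713, 0.0353], [-1.0, -0.0028, 0.002, 0.2617], [0.0, 0.0, 0.0, 1.0]] [ 0.10387403  0.25848141 -4.49390106] 0.01576125413527033
cm [ 3.89 -0.02 -0.21] yaw 13.771327460615925
```

View pics/s5.png

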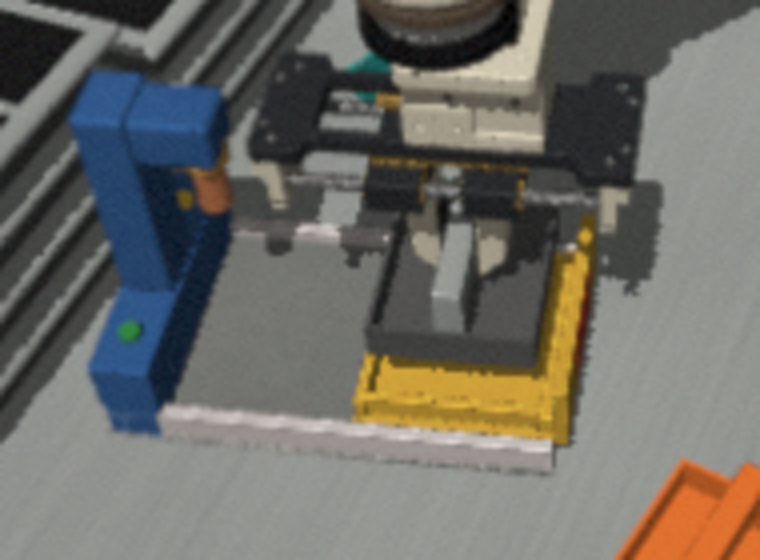

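The pan hangs aligned over the nest and the gripper clears the weld arm. Lowering.

```bash
python3 -m inch '0.5 0 -0.2 0 0 0 5;1.5 0 -0.2 0 0 0 5;2.2 0 -0.2 0 0 0 5;2.2 0 -0.2 0 0 0 5;2.6 0 -0.2 0 0 0 5;2.9 0 -0.2 0 0 0 5;2.9 0 -0.2 0 0 0 5'; python3 - <<'E'
from h import *
s=observe();T=tcp(s);print(T[:3,3].round(4),s['wrist_force'],s['ft_torque'])
d=np.array([.5607,.0372,.2228])-T[:3,3];print('cm',(T[:3,:3].T@d*100).round(2))
E
```

```text
time_s: 6.2
ee_pos: [0.5611, 0.0373, 0.2329]
tcp_rot: [-44.3, 89.8, -120.5]
wrist_force: [0.1, 0.2, -4.0]
gripper_width: 0.016
[0.5611 0.0373 0.2329] [ 0.08923349  0.18240333 -4.04457261] [-0.04821543 -0.07356271 -0.00293794]
cm [ 1.01 -0.04 -0.  ]
```

```bash
python3 -m inch '0.4 0 0 0 0 0 5;0.7 0 0 0 0 0 5;0.9 0 0 0 0 0 5;0.9 0 0 0 0 0 5'; python3 -m inch '0.1 0 0 0 0 0 5;0.15 0 0 0 0 0 5;0.15 0 0 0 0 0 5'
```

```text
time_s: 6.6
ee_pos: [0.5609, 0.0372, 0.2235]
tcp_rot: [-54.0, 89.8, -130.2]
wrist_force: [-0.0, 1.4, -4.1]
gripper_width: 0.0157
time_s: 6.9
ee_pos: [0.561, 0.0373, 0.2223]
tcp_rot: [-46.4, 89.8, -122.7]
wrist_force: [-0.7, -1.1, -0.6]
gripper_width: 0.0157
```

Contact felt at the expected height. Opening and lifting.

```bash
python3 -m inch '0.05 0 0 0 0 0 38;0.05 0 0 0 0 0 38;0.05 0 0 0 0 0 38;0 0 0 0 0 0 38;-1 0 0 0 0 0 38;-3 0 0 0 0 0 38;-6 0 0 0 0 0 38;-10 0 0 0 0 0 38;-14 0 0 0 0 0 38;-17 0 3 0 0 0 38;-18 0 7 0 0 0 38;-18 0 7 0 0 0 38'
python3 - <<'E'
from h import *
T=tcp(); w=camera('wrist');s=camera('side'); np.save('pics/w6.npy',w); np.save('pics/w6T.npy',T)
C=np.zeros((600,800,3),np.uint8);C[:300,:405]=cv2.resize(w[0:200,130:400],(405,300));C[300:600,:407]=cv2.resize(s[140:280,100:290],(407,300));a=cv2.resize(w,(390,292));C[:292,410:]=a
save(0,C,'c6');print(T.round(3).tolist())
E
```

```text
time_s: 8.1
ee_pos: [0.5798, -0.0365, 0.4049]
tcp_rot: [6.6, 89.6, -70.1]
wrist_force: [0.0, -0.7, -1.5]
gripper_width: 0.0348
[[0.003, 0.973, 0.23, 0.58], [-0.007, 0.23, -0.973, -0.037], [-1.0, 0.001, 0.007, 0.405], [0.0, 0.0, 0.0, 1.0]]
```

View pics/c6.png

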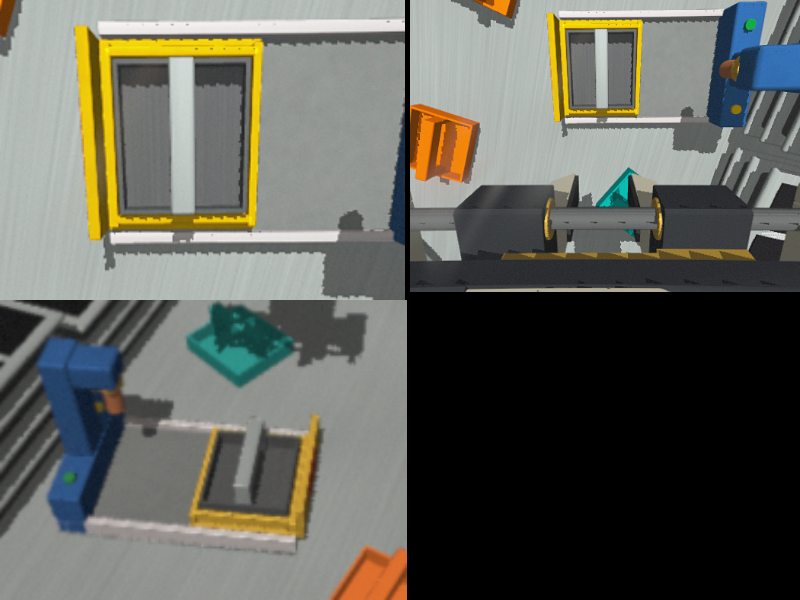

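The pan sits flat in the nest with an even gap all round (top left (180,135), lower left (250,470)), and the tray is still out. Next I work out the move to in front of the red pad.

```bash
cat >> h.py <<'E'
ax=np.array([.9713,.2380,0]); nest=np.array([.5603,.0388,0]); yw=np.radians(13.77)
RD=np.array([[0,np.cos(yw),np.sin(yw)],[0,np.sin(yw),-np.cos(yw)],[-1,0,0]])
def to(p):
    T=tcp(); r=R.from_matrix(T[:3,:3].T@RD).as_rotvec(degrees=True)
    return (T[:3,:3].T@(np.array(p)-T[:3,3])*100).round(2).tolist(),r.round(2).tolist()
def at(s,z,lat=0): return nest+ax*s+np.array([-ax[1],ax[0],0])*lat+[0,0,z]
E
python3 - <<'E'
from h import *
T=np.load('pics/w6T.npy'); print('orange',onplane('wrist',[[89,164],[83,190]],.022,T)[:,:2].round(3).tolist())
T4=np.load('pics/w4T.npy'); print('orange2',onplane('wrist',[[130+60/2.9,97/2.9],[130+95/2.9,3/2.9]],.022,T4)[:,:2].round(3).tolist())
print(at(-.064-.039,.208)); print('hi',to(at(-.103,.36)),'lo',to(at(-.103,.208)))
E
```

```text
orange [[0.396, -0.081], [0.392, -0.114]]
orange2 [[0.427, 0.075], [0.435, 0.11]]
[0.4602561 0.014286  0.208    ]
hi ([4.31, -10.37, -7.23], [-0.15, 0.16, 0.11]) lo ([19.51, -10.34, -7.28], [-0.15, 0.16, 0.11])
```

```bash
python3 -m inch '0 -4 -2 0 0 0 0;2 -7 -5 0 0 0 0;4 -10.35 -7.25 0 0 0 0;8 -10.35 -7.25 0 0 0 0;12 -10.35 -7.25 0 0 0 0;16 -10.35 -7.28 0 0 0 0;19 -10.35 -7.28 0 0 0 0;19.5 -10.35 -7.28 0 0 0 0;19.5 -10.35 -7.28 0 0 0 0;19.5 -10.35 -7.28 0 0 0 0;19.5 -10.35 -7.28 0 0 0 0' 40
python3 - <<'E'
from h import *
print(observe()['wrist_force'],to(at(-.064-.019,.208)))
E
```

```text
time_s: 9.3
ee_pos: [0.461, 0.0146, 0.2097]
tcp_rot: [13.9, 89.8, -62.4]
wrist_force: [0.3, -0.3, -0.5]
gripper_width: 0.0003
[ 0.30690974 -0.32945429 -0.51091756] ([0.17, 1.92, 0.01], [-0.15, 0.2, -0.05])
```

```bash
python3 -m inch '0.17 0.5 0 0 0 0 0;0.17 1 0 0 0 0 0;0.17 1.4 0 0 0 0 0;0.17 1.7 0 0 0 0 0;0.17 2 0 0 0 0 0;0.17 2.3 0 0 0 0 0;0.17 2.6 0 0 0 0 0;0.17 3 0 0 0 0 0'; python3 -m inch '0 0.5 0 0 0 0 0;0 1 0 0 0 0 0;0 1.5 0 0 0 0 0;0 2 0 0 0 0 0;0 2.5 0 0 0 0 0;0 3 0 0 0 0 0;0 3.5 0 0 0 0 0;0 4 0 0 0 0 0'; python3 - <<'E'
from h import *
s=observe();T=tcp(s);print('s',(T[:3,3]-nest)@ax,np.array(s['wrist_force'])@ax,to(at(-.083+.066,.208)))
E
```

```text
time_s: 10.1
ee_pos: [0.4897, 0.0216, 0.2077]
tcp_rot: [-13.5, 89.8, -89.9]
wrist_force: [-4.0, -0.7, 2.4]
gripper_width: 0.0002
time_s: 10.9
ee_pos: [0.5288, 0.031, 0.2076]
tcp_rot: [-20.3, 89.8, -96.7]
wrist_force: [-4.4, -0.8, 1.8]
gripper_width: 0.0003
s -0.0324671813636276 -4.4245395523292155 ([-0.05, 1.55, -0.01], [-0.15, 0.22, 0.08])
```

```bash
python3 -m inch '0 0.4 0 0 0 0 0;0 0.8 0 0 0 0 0;0 1.2 0 0 0 0 0;0 1.6 0 0 0 0 0;0 1.8 0 0 0 0 0;0 1.8 0 0 0 0 0'; python3 -m inch '0 0.15 0 0 0 0 0;0 0.3 0 0 0 0 0;0 0.3 0 0 0 0 0'; python3 -m inch '0 0.15 0 0 0 0 0;0 0.3 0 0 0 0 0;0 0.3 0 0 0 0 0'
```

```text
time_s: 11.5
ee_pos: [0.5467, 0.0353, 0.2076]
tcp_rot: [-17.2, 89.8, -93.6]
wrist_force: [-4.5, -1.6, 2.7]
gripper_width: 0.0002
time_s: 11.8
ee_pos: [0.5498, 0.0361, 0.2076]
tcp_rot: [-14.6, 89.8, -90.9]
wrist_force: [-3.7, -1.5, 1.2]
gripper_width: 0.0002
time_s: 12.1
ee_pos: [0.5528, 0.0368, 0.2076]
tcp_rot: [-15.1, 89.8, -91.5]
wrist_force: [-4.4, -0.9, 2.5]
gripper_width: 0.0004
```

```bash
for i in 1; do python3 -m inch '0 0.1 0 0 0 0 0;0 0.2 0 0 0 0 0;0 0.2 0 0 0 0 0'; done; python3 -m inch '0 0.1 0 0 0 0 0;0 0.2 0 0 0 0 0;0 0.2 0 0 0 0 0'
```

```text
time_s: 12.4
ee_pos: [0.5548, 0.0373, 0.2076]
tcp_rot: [-14.3, 89.8, -90.7]
wrist_force: [-3.9, -0.1, 1.9]
gripper_width: 0.0003
time_s: 12.7
ee_pos: [0.5559, 0.0376, 0.2075]
tcp_rot: [-38.9, 89.7, -115.3]
wrist_force: [-9.0, -2.7, 5.9]
gripper_width: 0.0006
```

```bash
python3 -m inch '0 0.15 0 0 0 0 0;0 0.2 0 0 0 0 0;0 0.2 0 0 0 0 0'
```

```text
time_s: 13.0
ee_pos: [0.5566, 0.0379, 0.2075]
tcp_rot: [-53.8, 89.5, -130.2]
wrist_force: [-8.6, -2.4, 8.3]
gripper_width: 0.0008
```

```bash
python3 -m inch '0 0.2 0 0 0 0 0;0 0.3 0 0 0 0 0;0 0.3 0 0 0 0 0;0 0.3 0 0 0 0 0'
```

```text
time_s: 13.4
ee_pos: [0.5578, 0.0384, 0.2075]
tcp_rot: [-62.3, 89.2, -138.7]
wrist_force: [-11.5, -2.6, 11.0]
gripper_width: 0.0004
```

The stop is felt, at about 12 N along the push axis and 16 N in all. Letting back slowly.

```bash
python3 -m inch '0 -0.3 0 0 0 0 0;0 -0.6 0 0 0 0 0;0 -0.9 0 0 0 0 0;0 -1.2 0 0 0 0 0;0 -1.5 0 0 0 0 0'; python3 -m inch '0 -1 0 0 0 0 0;0 -2 0 0 0 0 0;0 -4 0 0 0 0 0;0 -6 0 0 0 0 0;0 -8 0 0 0 0 0;-3 -10 0 0 0 0 0;-7 -10 0 0 0 0 0;-11 -10 0 0 0 0 0;-15 -10 0 0 0 0 0;-15 -10 0 0 0 0 0'
python3 - <<'E'
from h import *
w=camera('side');a=camera('scene');time=observe()['time_s']
C=np.zeros((450,800,3),np.uint8);C[:,:400]=cv2.resize(w[140:280,105:230],(400,448))[:450] if 0 else cv2.resize(w[140:280,105:230],(400,450));C[:,400:]=cv2.resize(a[190:302,240:340],(400,450))
save(0,C,'c7');print(time,observe()['wrist_force'])
E
```

```text
time_s: 13.9
ee_pos: [0.544, 0.035, 0.2081]
tcp_rot: [-57.3, 89.4, -133.7]
wrist_force: [0.2, 0.2, -0.5]
gripper_width: 0.0003
time_s: 14.9
ee_pos: [0.4493, 0.0133, 0.3631]
tcp_rot: [-9.4, 89.4, -85.8]
wrist_force: [0.3, -1.3, -0.2]
gripper_width: 0.0002
15.0 [-0.11515717 -0.51254594 -0.43669728]
```

View pics/c7.png

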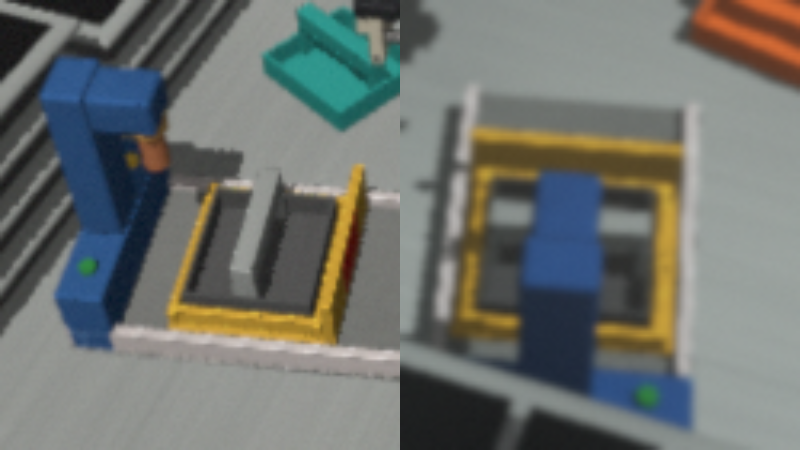

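Side crop: the tray is in, its plate top at crop (357,170), with the pan seated and the bar under the weld arm. I wait a second to check that it holds.

```bash
cat > m.py <<'E'
from h import *
w=camera('side');h=cv2.cvtColor(w,cv2.COLOR_RGB2HSV);y=cv2.inRange(h,(20,120,90),(35,255,255))
n,l,st,c=cv2.connectedComponentsWithStats(y);i=1+st[1:,4].argmax();p=np.argwhere(l==i)
k=p[p[:,0].argmin()]; P=onplane('side',[[k[1],k[0]]],.062)[0]
print(observe()['time_s'],st[i],c[i].round(2),'plate top far end s=',round(float((P-nest)@ax),4),'-> out',round(.1-(float((P-nest)@ax)+.062),4))
E
python3 m.py; python3 -m inch '0 0 0 0 0 0 0;0 0 0 0 0 0 0;0 0 0 0 0 0 0;0 0 0 0 0 0 0;0 0 0 0 0 0 0;0 0 0 0 0 0 0;0 0 0 0 0 0 0;0 0 0 0 0 0 0;0 0 0 0 0 0 0;0 0 0 0 0 0 0;0 0 0 0 0 0 0;0 0 0 0 0 0 0' | head -1; python3 m.py
```

```text
15.05 [157 191  62  56 752] [189.47 229.33] plate top far end s= 0.012 -> out 0.026
time_s: 16.25
16.3 [157 191  62  56 751] [189.52 229.29] plate top far end s= 0.012 -> out 0.026
```

```bash
python3 -c "
from rig import *
print(observe()['wrist_force']); sign_off()"
```

```text
[-0.83978135  0.37525321 -0.68759428]
the job is handed in; nothing more can be done
```

The pan is in the yellow tray's nest, and the tray is pushed in and latched; I signed off at about 16 s.

- **Pan:** I gripped the dark steel pan by its bar and lowered it until contact was felt at the expected height. The pictures then showed it level, with an even gap all round.
- **Press:** I pushed the front plate with the closed fingers until the rubber stop was felt. The last reading was about 12 N along the push axis. It also showed 11 N vertically, so about 16 N in all. That is under 25 N, but more downward force than I intended.
- **Latch:** One press was enough. After letting go, the tray did not move between two pictures 1.2 s apart. It rests about 26 mm out by the camera, inside the 12–34 mm range. The force contact suggests about 28 mm, which agrees within measuring error.
- **Other things:** I saw nothing else on the bench displaced. I did not check each item one by one. At the end the arm was clear and touching nothing.

One wrist-camera move went the wrong way and cost about half a second. No check failed.

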